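# Measure the inside depth of a clay beaker with a sprung depth gauge

### The arm

A 6-joint arm with a two-finger parallel gripper is mounted at the origin on the work surface; the furniture and walls round the work are solid. World frame = base frame: x ahead of the robot, y to its left, z up, the work surface at z = 0. Lengths are in m, angles in rad, forces in N, time in s.
With the tool pointing down it reaches from about 0.325 to 0.9 m from the base axis. Payload 6.1 kg.
Tool frame: the origin (TCP) lies on the centre line of the jaws, within the pads' length; the fingertips stand r.tip_reach ahead of it and the grasp point (between the pads) lies 8 mm behind it (r.tip_reach is the distance from the TCP to the fingertips, in m); x points along the fingers, z is the direction in which the jaws open and shut, and the axes are right-handed (so a half turn about x gives the same grasp; the last joint's range is limited). The gripper opens to 87 mm and grips with 3 to 60 N. Pads are 19 mm wide; open, the fingers measure 117 mm over their backs; the gripper's body (75 mm by 190 mm) begins 51 mm behind the grasp point.
Start: joints at [-1.439, 0.22, 1.526, -0, 1.395, -0.126], TCP at [0.159, -0.604, 0.234] pointing down, gripper open.
Joint ranges: [-2.98, 2.98], [-0.91, 2.08], [0.09, 2.57], [-1.24, 4.39], [0.2, 2.65], [-2.68, 2.68]. Speed limits (rad/s): [2.57, 2.57, 3.01, 3.14, 3.14, 3.14].

### API

Orientations are given as a rotation vector (axis times angle).
In Python, from station import r gives the robot as it stands. Calls block until the motion is done:
- r.move_ptp(position, orientation): joint-space move of the TCP to a pose.
- r.line_to(position, ori=None, rate=0.15, threshold=None): straight line of the TCP; ori=None keeps the orientation; rate is the mean speed in m/s. With threshold (N) it stops when the force on the tool has changed by that much, and returns True; else False.
- r.move_j(angles): joint-space move.
- r.set_gripper(opening, effort=None): finger opening in m; effort is the grip in N (None keeps the last); returns when the fingers have stopped.
- r.hold(seconds).
- r.inverse_kinematics(position, orientation): joint angles nearest the present ones, or None.
- r.snapshot(name): name is "scene" or "top" or "wrist"; returns the picture (400x640x3 uint8, red, green, blue); there is no depth.
- r.camera_info(name): a dict with "fx", "fy", "cx", "cy" (pixels), "rvec" (rotation vector, rad) and "tvec" (3), from world to camera coordinates, as OpenCV has them. Camera axes: x right, y down, z forward; pixel columns grow to the right and rows downward; lengths in m; the calibration is good to about 2 mm. A picture is of the moment at which its call begins: read the wrist's pose just before it. camera_info takes no time and is no camera call; for the wrist camera it gives the pose at the moment of the call.
A pose or a line that the arm cannot do raises r.PlanningError and nothing moves.
- r.sign_off(): hands the job in, once; it reports no verdict.
Readings, each from a call of its own:
- r.read_time(): time.
- r.read_q(): joint angles.
- r.read_dq(): joint speeds.
- r.read_joint_efforts(): joint torques, N m.
- r.read_ee_pos(): TCP position.
- r.read_ee_rot(): TCP orientation.
- r.read_force(): force on the tool from outside, world axes, zero at the start.
- r.read_moment(): the same for the moment, N m.
- r.read_finger_gap(): finger opening in m.
Only numpy, scipy, OpenCV 4.12 (cv2) and the standard library are available. Lean on these libraries where they do the work, as an engineer would, in place of code of your own. Each camera call takes 0.05 s, during which the arm holds its last target.

### The job

Before this soft clay beaker has its foot trimmed, its inside depth must be measured: lift the sprung depth gauge out of the wooden rack, pass its stem down through the brass-ringed hole of the three-armed bridge lying on the beaker's rim, and set its tip on the blue dot on the beaker's floor. With the gauge upright, press lightly until the small pin rising from the top of its handle shows its green band but no red; never push the tip hard or all the way in, and do not knock or shift the beaker, the bridge or the jars and clay lump nearby. Finish holding it there, still in the gripper and pressing, so that the depth can be read at the bridge: do not let go.

Things in the scene. Friction and masses are not known exactly. Their poses are not given: they have to be found in the camera images.
- gauge_grip (a point): Depth gauge, 166 mm long, 0.11 kg, hanging upright in the rack: point on its axis at mid-handle (grip here), 138 mm above the tip. z runs from tip to handle. Ribbed grey handle 22 mm across, 22 mm up and down from here; black cap 6 mm high above it, a pin rises up to 12 mm more; collar 26 mm across, underside 30 mm below here; then a 9 mm steel stem and, last 16 mm, a 7 mm sprung brass tip.
- gauge_tip (a point): The nose of the gauge's sprung brass tip, on the tool's axis, 138 mm below gauge_grip when the tip is out. It moves with the tip as it is pressed in.
- plunger (a joint): How far the sprung tip is pressed in: 0 = fully out, 0.012 m = all the way. About 1.4 N starts it, then 0.45 N per mm (3.8 N at 5.5 mm). The plunger runs through the handle and its pin rises out of the top cap by the same amount: up to 3 mm only white shows, from 3 to 8 mm green too, beyond 8 mm red too.
- rack_hole (a point): Centre, at the top face, of the 15 mm hole in which the gauge hangs by its collar. Fixed wooden rack, 160 mm long (its y), 70 mm deep (its x), top face 125 mm above the table, open below. A needle tool stands fixed in the same board 73 mm from this hole towards the rack's +y, reaching 25 mm above the board.
- bridge_hole (a point): Centre, at the top face, of the brass-ringed 13 mm hole right through the hub (36 mm across, 10 mm thick) of the wooden bridge lying loose and level on the beaker's rim. Its three arms, 16 mm wide, reach 52 mm from the centre, a cleat under each outside the rim. z is up. Top face 103 mm above the table, 86 mm above the blue dot.
- beaker_dot (a point): Blue dot, 11 mm across, in the middle of the inside floor of the grey-brown clay beaker, below the bridge's hole within about 2 mm, 17 mm above the table. Beaker: open, 84 mm tall, 74 to 78 mm across the rim, at least 30 mm wide inside at the floor, 0.24 kg, loose on a wooden bat 9 mm thick and 88 mm across.
- ochre_jar: Bystander: small white jar with an ochre blot on its lid, 62 mm across, 73 mm tall, loose. Origin under its middle. Leave it alone.
- teal_jar: Bystander: small white jar with a teal blot on its lid, 62 mm across, 73 mm tall, loose. Origin under its middle. Leave it alone.
- clay_ball: Bystander: flattened lump of clay, 40 mm across, 19 mm tall, loose. Origin under its middle. Leave it alone.
Mind the look-alikes: they are no part of the job. What is shaped like the part that bears beaker_dot but orange is not meant.

How it is judged:
By the outcome, as a careful person would: the job done as asked, in the order asked, and still so for the second after the job is handed in, while the arm keeps its last pose, push and grip.
It also fails if it takes over 54 s, if anything falls off the work surface, if the arm or the gripper's body presses on something with over 40 N, if the wrist force passes 120 N, or if a joint passes its speed limit or range.

## Working session

There is one attempt and no reset: what is moved stays moved. The work goes in short steps, each a Python script; the robot and the scene stay as the last script left them, time stands still between calls to the robot, and variables do not carry over. Pictures are saved under pics/ and viewed, and the job is handed in when it is done.

```bash
mkdir -p pics; ls; python3 - <<'E'
from station import r
import cv2
for n in("scene","top","wrist"):
    im=r.snapshot(n); cv2.imwrite(f"pics/{n}0.png",im[:,:,::-1]); print(n,r.camera_info(n))
print(r.read_time(),r.tip_reach,r.read_ee_rot(),r.read_force())
E
```

```text
pics
scene {'fx': 392.5721299497792, 'fy': 392.5721299497792, 'cx': 320.5570415069192, 'cy': 198.29840617954497, 'rvec': array([ 1.90540564, -1.17440997,  0.60605061]), 'tvec': array([-0.19460972,  0.31757283,  0.91672686])}
top {'fx': 484.29873893340954, 'fy': 484.29873893340954, 'cx': 315.975672912244, 'cy': 203.05346858877618, 'rvec': array([ 2.17153298, -2.11935787,  0.13403138]), 'tvec': array([1.08670946e-04, 4.22324854e-01, 1.38333450e+00])}
wrist {'fx': 331.51615579612996, 'fy': 331.51615579612996, 'cx': 315.4016494863885, 'cy': 201.65725484579946, 'rvec': array([-2.3158372 ,  1.78359421,  0.24051677]), 'tvec': array([-0.62444185, -0.03151183,  0.39090313])}
0.15 0.011 [ 1.0182623   1.32136067 -1.01646189] [ 0.23186408 -0.63866684  0.53012226]
```

View pics/scene0.png

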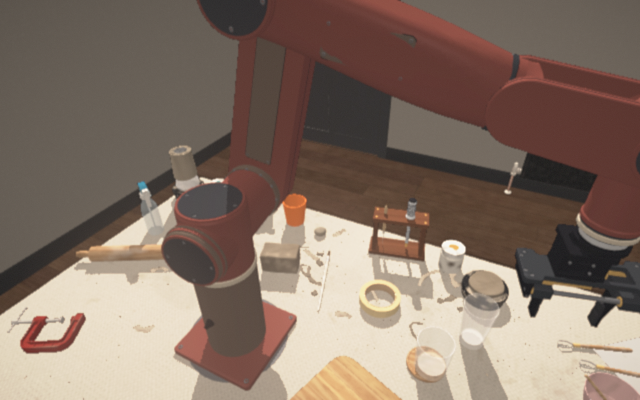

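View pics/top0.png

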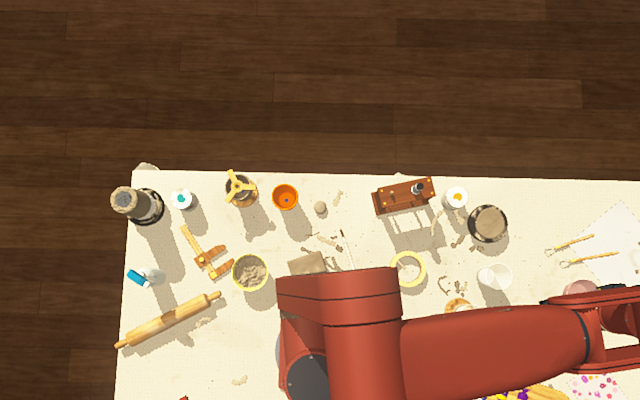

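View pics/wrist0.png

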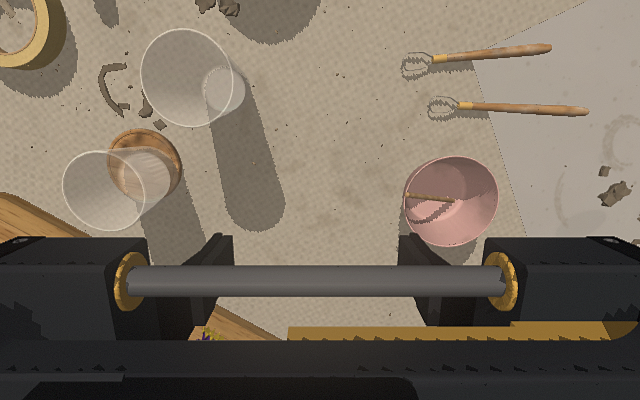

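Top view: the rack with the gauge is at about (405,196), with a dark cap near (417,187). A beaker carrying a yellow three-armed bridge is at (240,188), and an orange look-alike at (285,197). The jars are ochre at (456,198) and teal at (181,199), and the clay ball is at (320,208).

```bash
cat > h.py <<'E'
import numpy as np,cv2
def ray(ci,u,v):
    R=cv2.Rodrigues(np.array(ci['rvec']))[0];t=np.array(ci['tvec'])
    d=R.T@np.array([(u-ci['cx'])/ci['fx'],(v-ci['cy'])/ci['fy'],1.]);return -R.T@t,d
def atz(ci,u,v,z):
    o,d=ray(ci,u,v);return o+d*(z-o[2])/d[2]
def proj(ci,p):
    return cv2.projectPoints(np.array([p],float),np.array(ci['rvec']),np.array(ci['tvec']),np.array([[ci['fx'],0,ci['cx']],[0,ci['fy'],ci['cy']],[0,0,1]]),None)[0].ravel()
E
python3 - <<'E'
from station import r
import cv2,numpy as np
from h import *
ci=r.camera_info("top")
for n,u,v,z in [("bridge",239,187,.103),("cap",417,187,.18),("rackc",404,196,.125),("ball",320,208,.01),("teal",181,199,.073),("ochre",456,198,.073),("orange",285,197,.08),("rack corners",372,191,.125),("",434,178,.125),("",437,200,.125),("",377,216,.125)]:
    print(n,atz(ci,u,v,z).round(3))
im=cv2.imread("pics/top0.png")
a=cv2.resize(im[150:240,160:330],None,fx=4.5,fy=4.5,interpolation=cv2.INTER_CUBIC);cv2.imwrite("pics/c1.png",a)
a=cv2.resize(im[160:250,350:480],None,fx=6,fy=6,interpolation=cv2.INTER_CUBIC);cv2.imwrite("pics/c2.png",a)
E
```

```text
bridge [0.452 0.224 0.103]
cap [ 0.45  -0.254  0.18 ]
rackc [ 0.434 -0.229  0.125]
ball [ 0.41  -0.002  0.01 ]
teal [0.419 0.393 0.073]
ochre [ 0.44  -0.385  0.073]
orange [0.43  0.097 0.08 ]
rack corners [ 0.446 -0.142  0.125]
 [ 0.486 -0.311  0.125]
 [ 0.425 -0.319  0.125]
 [ 0.378 -0.157  0.125]
```

View pics/c1.png

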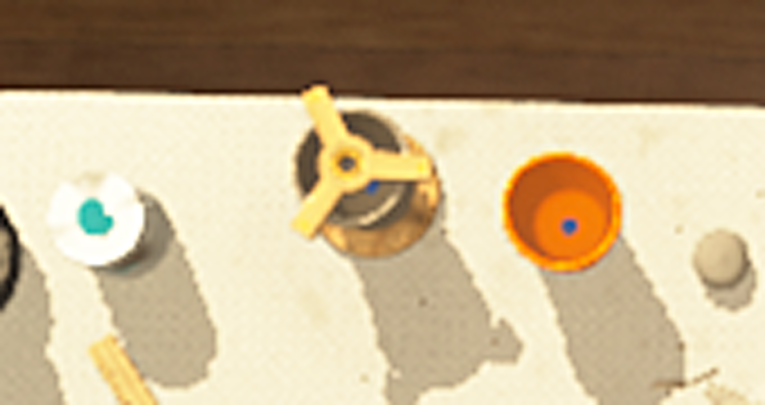

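View pics/c2.png

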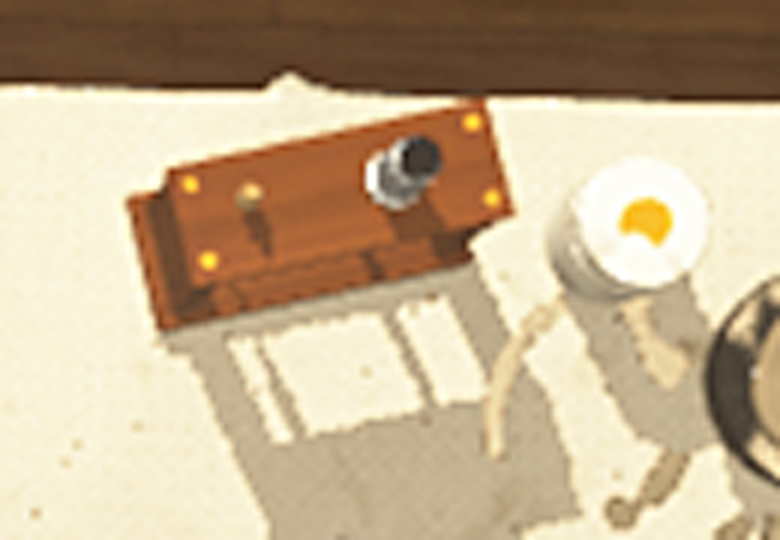

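```bash
python3 - <<'E'
from station import r
import cv2,numpy as np
from h import *
R=cv2.Rodrigues(np.array(r.read_ee_rot()))[0];p=np.array(r.read_ee_pos())
ci=r.camera_info("wrist");Rc=cv2.Rodrigues(ci['rvec'])[0];c=-Rc.T@ci['tvec']
print("R\n",R.round(3)); print("cam in tcp",(R.T@(c-p)).round(4)); print("cam axes in tcp\n",(R.T@Rc.T).round(3))
t=r.camera_info("top")
print("hole",atz(t,236.9,185.8,.103),"dot",atz(t,242.4,191.1,.017),"cap",atz(t,420.2,186.2,.183),"needle",atz(t,350+250/6,160+190/6,.15))
s=r.camera_info("scene")
im=cv2.imread("pics/scene0.png")
cv2.imwrite("pics/c3.png",cv2.resize(im[190:270,350:510],None,fx=5,fy=5,interpolation=cv2.INTER_CUBIC))
E
```

```text
R
 [[-0.     0.967  0.255]
 [ 0.002  0.255 -0.967]
 [-1.     0.    -0.002]]
cam in tcp [-0.1515  0.0722  0.0005]
cam axes in tcp
 [[ 0.001 -0.262  0.965]
 [ 0.    -0.965 -0.262]
 [ 1.     0.    -0.001]]
hole [0.45523515 0.23033567 0.103     ] dot [0.45431446 0.22878279 0.017     ] cap [ 0.45175043 -0.26161361  0.183     ] needle [ 0.44104245 -0.19233119  0.15      ]
```

View pics/c3.png

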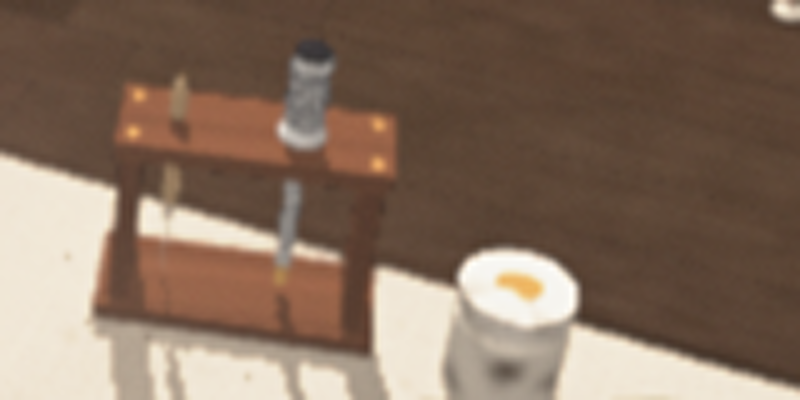

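```bash
cat >> h.py <<'E'
ya=np.array([0.989,0.15,0.]);ya/=np.linalg.norm(ya)
Rt=np.column_stack([[0,0,-1.],ya,np.cross([0,0,-1.],ya)])
ORI=cv2.Rodrigues(Rt)[0].ravel()
import json
def snap(r,n,f):
    ci=r.camera_info(n);im=r.snapshot(n);cv2.imwrite(f"pics/{f}.png",im[:,:,::-1])
    json.dump({k:np.array(v).tolist() for k,v in ci.items()},open(f"pics/{f}.json","w"))
def load(f): return {k:(np.array(v) if isinstance(v,list) else v) for k,v in json.load(open(f"pics/{f}.json")).items()}
E
python3 - <<'E'
from station import r
from h import *
print(Rt)
b=np.array([.455,.230,.103])
r.move_ptp(b-.042*ya+[0,0,.13],ORI); snap(r,"wrist","wb1"); print(r.read_time(),r.read_q(),r.read_ee_pos())
r.set_gripper(.05)
snap(r,"wrist","wb2")
g=np.array([.452,-.262,.183])
r.move_ptp(g-.042*ya+[0,0,.13],ORI); snap(r,"wrist","wg1"); print(r.read_time(),r.read_q(),r.read_ee_pos(),r.read_force())
E
```

```text
[[ 0.          0.98869306  0.14995345]
 [ 0.          0.14995345 -0.98869306]
 [-1.          0.          0.        ]]
3.2333 [ 3.26824965e-01 -1.58424292e-01  1.91544380e+00 -1.13280522e-04
  1.38460364e+00  1.74807634e+00] [0.41382278 0.22323227 0.2329836 ]
6.0417 [-7.38136109e-01 -1.49390864e-01  1.75906557e+00  2.47220586e-04
  1.53230821e+00  6.80684897e-01] [ 0.41086815 -0.26739089  0.31280487] [0.40951158 0.76615355 0.29409643]
```

View pics/wb1.png

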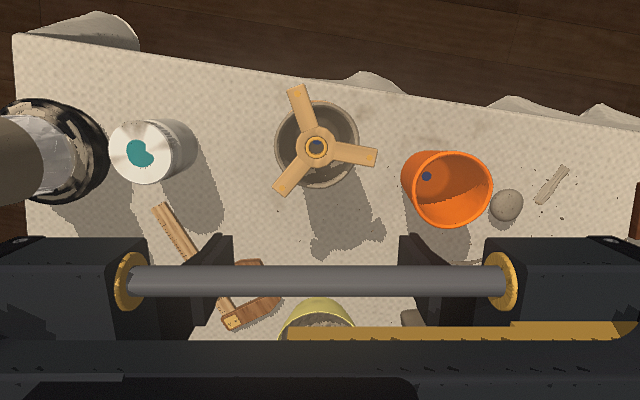

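View pics/wg1.png

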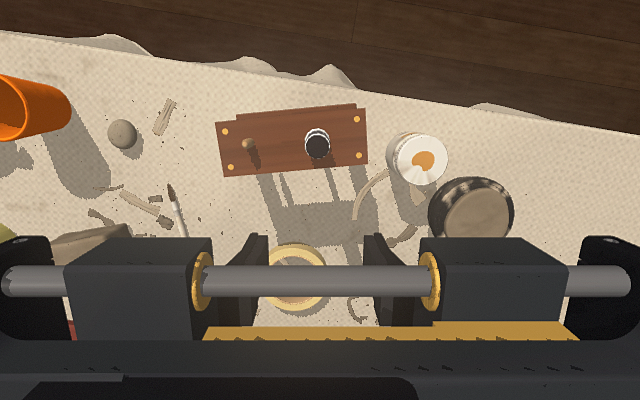

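```bash
python3 - <<'E'
from h import *
a=cv2.imread("pics/wb1.png")[100:195,265:385];b=cv2.imread("pics/wg1.png")[100:195,260:380]
cv2.imwrite("pics/c4.png",cv2.resize(a,None,fx=6,fy=6,interpolation=cv2.INTER_CUBIC))
cv2.imwrite("pics/c5.png",cv2.resize(b,None,fx=6,fy=6,interpolation=cv2.INTER_CUBIC))
E
```

```text
(no output)
```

View pics/c4.png

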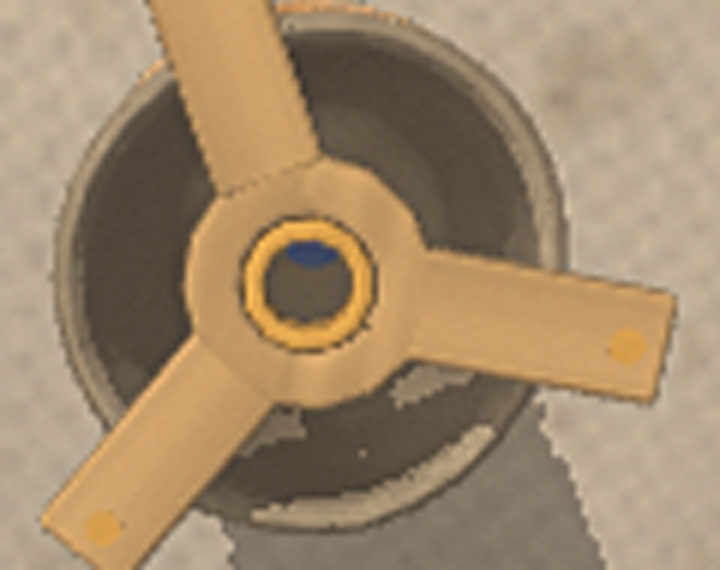

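View pics/c5.png

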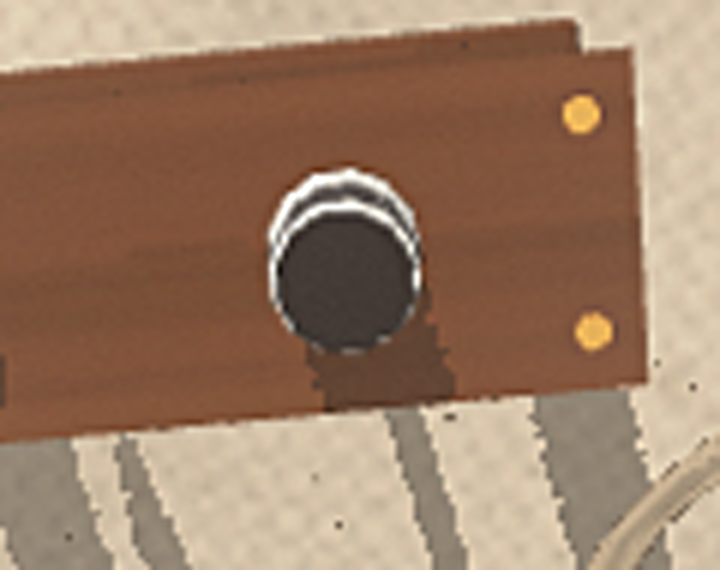

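```bash
python3 - <<'E'
from h import *
b=load("wb1");g=load("wg1")
h=atz(b,316.1,146.9,.103);print("hole",h,"dot",atz(b,316.6,139.3,.017),"rim c",atz(b,317,144.5,.084))
c=atz(g,317.4,146.3,.183);print("cap",c, "collar bottom proj",proj(g,[c[0],c[1],.13]))
n=load
print("rack corner sanity screws", atz(g,260+581/6-.4,100+114/6-.4,.125),atz(g,260+593/6-.4,100+331/6-.4,.125))
E
```

```text
hole [0.45692499 0.22884357 0.103     ] dot [0.45648182 0.22809406 0.017     ] rim c [0.45724177 0.22804619 0.084     ]
cap [ 0.45454246 -0.26271311  0.183     ] collar bottom proj [317.15583735 140.90592521]
rack corner sanity screws [ 0.48162827 -0.29800675  0.125     ] [ 0.44669477 -0.30659053  0.125     ]
```

```bash
python3 - <<'E'
from station import r
from h import *
g=np.array([.4545,-.2627,0])
r.line_to(g+[0,0,.25],ORI,rate=.15)
print(r.line_to(g+[0,0,.148],rate=.07,threshold=8),r.read_ee_pos(),r.read_force())
f0=np.array(r.read_force())
r.set_gripper(.0,25); print(r.read_finger_gap(),r.read_force()-f0,r.read_moment(),r.read_time())
snap(r,"wrist","wg2");snap(r,"scene","sg2")
E
python3 - <<'E'
import cv2
im=cv2.imread("pics/sg2.png")
cv2.imwrite("pics/c6.png",cv2.resize(im[150:290,350:510],None,fx=4,fy=4,interpolation=cv2.INTER_CUBIC))
E
```

```text
False [ 0.45480121 -0.26294659  0.14857809] [ 0.23816514 -0.95087918  0.42405597]
0.020890617320024202 [-0.42954482  0.75144873 -0.69573855] [0.0147612  0.03127955 0.00856698] 8.9417
```

View pics/wg2.png

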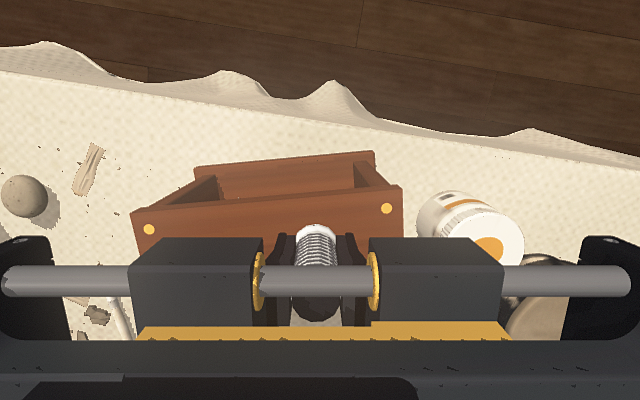

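View pics/c6.png

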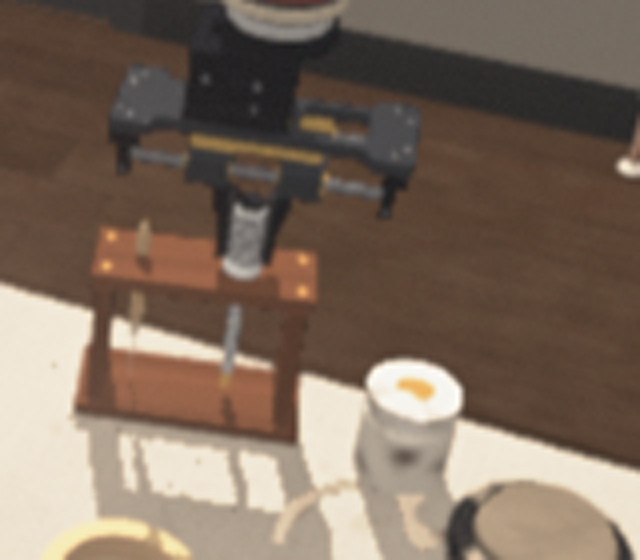

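```bash
python3 - <<'E'
from station import r
from h import *
p=np.array(r.read_ee_pos())
r.line_to([p[0],p[1],.33],rate=.15)
print(r.read_finger_gap(),r.read_force(),r.read_time())
h=np.array([.4569,.2288,0])
r.move_ptp(h+[0,0,.33],ORI)
r.line_to(h+[0,0,.262],rate=.15); r.hold(.3)
print(r.read_ee_pos(),r.read_force(),r.read_time())
snap(r,"wrist","wb3");snap(r,"scene","sb3");snap(r,"top","tb3")
E
python3 - <<'E'
import cv2
im=cv2.imread("pics/wb3.png")
cv2.imwrite("pics/c7.png",cv2.resize(im[170:250,260:380],None,fx=6,fy=6,interpolation=cv2.INTER_CUBIC))
E
```

```text
0.02030129206173058 [ 0.34088906 -0.5702094  -1.514214  ] 10.4083
[0.45739539 0.22897141 0.26305253] [-0.82864358  0.39558592 -0.4824647 ] 13.1
```

View pics/wb3.png

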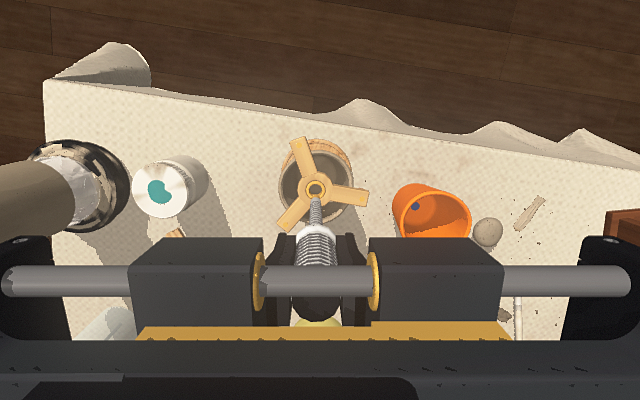

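View pics/sb3.png

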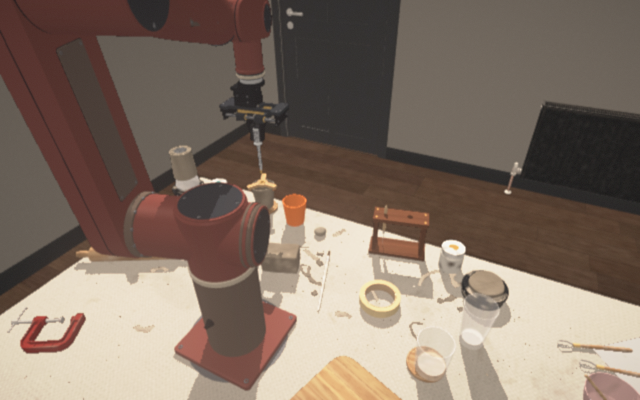

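View pics/tb3.png

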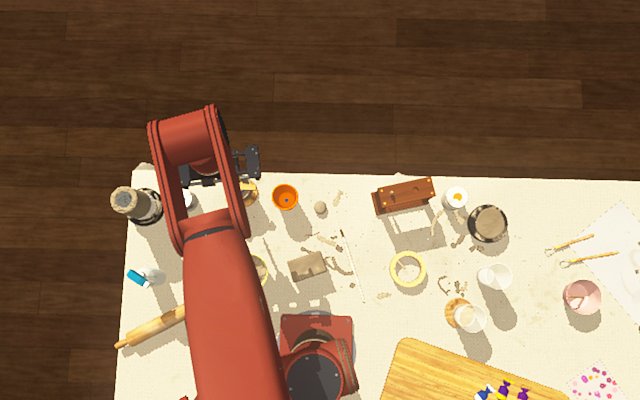

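View pics/c7.png

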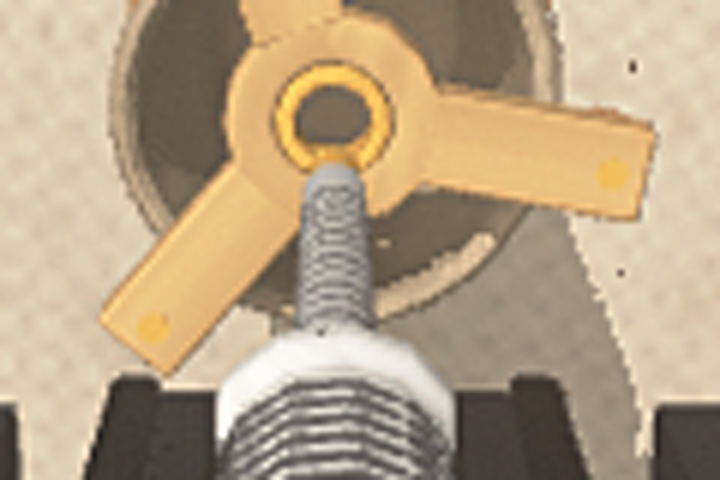

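```bash
python3 - <<'E'
from h import *
b=load("wb3");cr=lambda p:(np.array(p)-[260,170]+.42)*6
t=np.array([.4574,.2290,.1315])
for n,p in [("nose",t),("brass/stem",t+[0,0,.016]),("stem top",t+[0,0,.1]),("hole",[.4569,.2288,.103]),("under TCP ring",[.4574,.229,.103])]: print(n,cr(proj(b,p)).round(1))
print("hole meas",atz(b,315.3,189.6,.103))
im=cv2.imread("pics/wb3.png")
cv2.imwrite("pics/c8.png",cv2.resize(im[178:218,290:340],None,fx=14,fy=14,interpolation=cv2.INTER_CUBIC))
E
```

```text
nose [333.1 162.5]
brass/stem [332.9 190.9]
stem top [331.3 413. ]
hole [334.2 122. ]
under TCP ring [333.5 118.9]
hole meas [0.45721491 0.22883395 0.103     ]
```

View pics/c8.png

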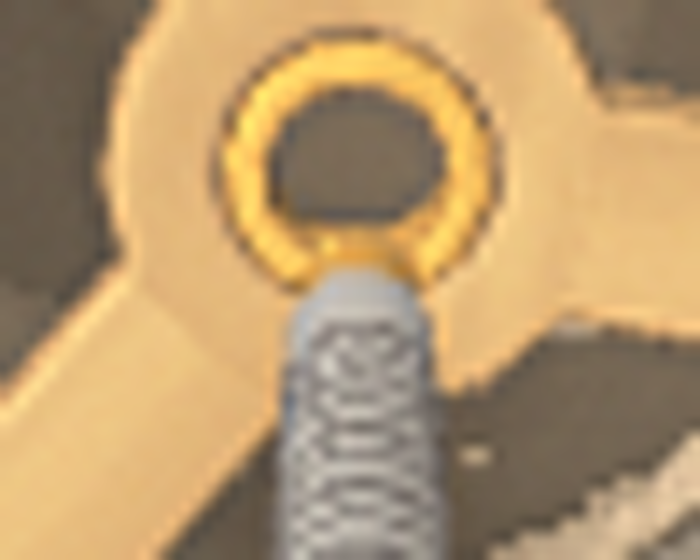

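```bash
python3 - <<'E'
from station import r
from h import *
x,y=.4570,.2284
r.line_to([x,y,.25],rate=.05); r.hold(.4)
f=lambda:np.mean([r.read_force() for _ in range(5)],0)
print(r.read_ee_pos(),f(),r.read_moment())
for z,rate in ((.225,.04),(.19,.05),(.155,.05)):
    s=r.line_to([x,y,z],rate=rate,threshold=3); r.hold(.2)
    print(s,r.read_ee_pos(),f(),r.read_moment(),r.read_time())
    if s: break
snap(r,"wrist","wb4");snap(r,"scene","sb4")
im=cv2.imread("pics/wb4.png");cv2.imwrite("pics/c9.png",cv2.resize(im[140:340,240:400],None,fx=3,fy=3))
E
```

```text
[0.45709798 0.22843286 0.25015457] [-0.09512013 -0.21470856 -0.41055095] [ 0.01263147  0.00226708 -0.04693433]
False [0.45721086 0.22846739 0.22536773] [-0.90519461 -0.57041155 -1.53294548] [ 0.01343179 -0.01995959  0.02512325] 15.0167
False [0.45725189 0.2284999  0.1904299 ] [ 0.11638893 -0.04756968 -1.67304612] [ 0.01669962 -0.00129856  0.0016377 ] 16.0667
False [0.45729155 0.22849494 0.15544891] [ 0.36035047  0.73227016 -0.43695928] [ 0.03973249 -0.01833413 -0.02026842] 17.1167
```

View pics/wb4.png

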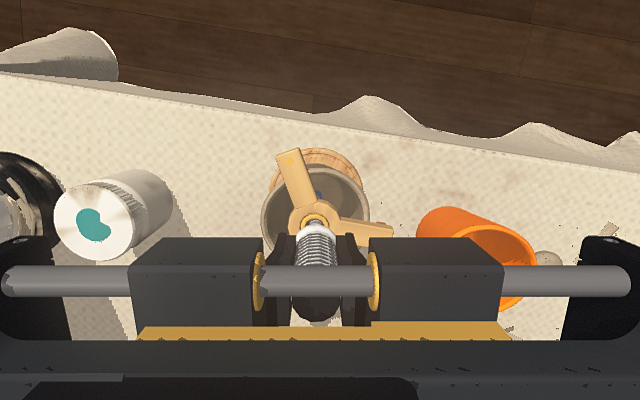

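The stem is in the ring at (313,222), and a blue patch shows behind the hub at (318,193). I'll enlarge this part.

```bash
python3 - <<'E'
from h import *
im=cv2.imread("pics/wb4.png");cv2.imwrite("pics/c9.png",cv2.resize(im[170:245,275:355],None,fx=8,fy=8,interpolation=cv2.INTER_CUBIC))
b=load("wb4");cr=lambda p:((np.array(p)-[275,170]+.44)*8).round(1)
for n,p in [("dot",[.4565,.2281,.017]),("dot far",[.462,.2281,.017]),("dot +y",[.4565,.2336,.017]),("dot -y",[.4565,.2226,.017]),("hole",[.4571,.2288,.103]),("stem at hole",[.4572,.2285,.103]),("tip",[.4569,.2284,.0235])]: print(n,cr(proj(b,p)))
E
```

```text
dot [327. 208.]
dot far [334.4 161. ]
dot +y [278.7 200.9]
dot -y [375.2 215.1]
hole [318.9 457.6]
stem at hole [322.7 456.9]
tip [324.8 218.5]
```

View pics/c9.png

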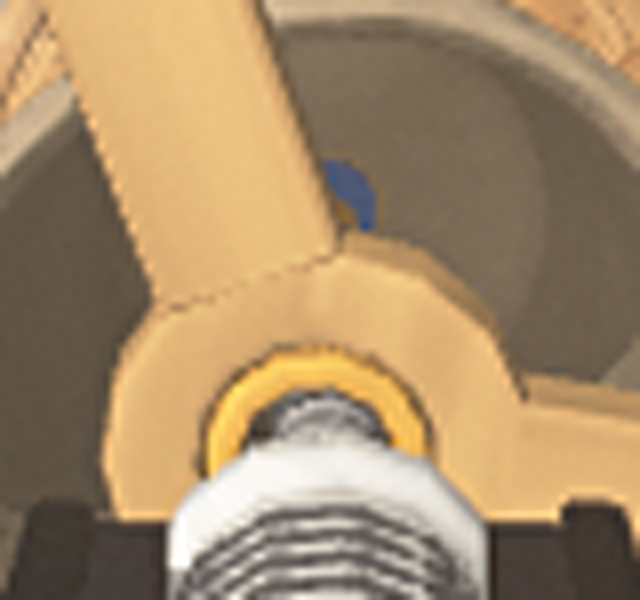

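The visible dot edges (row 160, column 375) match my prediction to within 1 px, and the brass tip's edge sits over the dot. Next I press in small steps.

```bash
python3 - <<'E'
from station import r
from h import *
x,y=.4568,.2283
f=lambda:np.mean([r.read_force() for _ in range(1)],0)
def ff(n=8):
    a=[]
    for _ in range(n): r.hold(.02);a.append(r.read_force())
    return np.mean(a,0)
b=ff();print("base",b.round(2))
for z in (.151,.149,.1475,.146,.145):
    s=r.line_to([x,y,z],rate=.015); r.hold(.15)
    d=ff()-b; print(z,r.read_ee_pos().round(4),d.round(2),round(r.read_time(),2))
    if d[2]>3.2: break
snap(r,"wrist","wb5");snap(r,"scene","sb5")
im=cv2.imread("pics/wb5.png");cv2.imwrite("pics/c10.png",cv2.resize(im[200:340,250:380],None,fx=5,fy=4,interpolation=cv2.INTER_CUBIC))
s=r.camera_info("scene");u=proj(s,[x,y,.18]).astype(int);print(u)
im=cv2.imread("pics/sb5.png");cv2.imwrite("pics/c11.png",cv2.resize(im[u[1]-45:u[1]+60,u[0]-45:u[0]+45],None,fx=5.5,fy=5.5,interpolation=cv2.INTER_CUBIC))
E
```

```text
base [-0.11 -0.1  -1.45]
0.151 [0.4569 0.2283 0.1511] [ 0.14 -0.11  0.25] 18.05
0.149 [0.4568 0.2283 0.1491] [-0.16  0.33  0.5 ] 18.62
0.1475 [0.4569 0.2283 0.1476] [0.23 0.07 1.81] 19.15
0.146 [0.4569 0.2283 0.1461] [0.72 0.31 2.49] 19.68
0.145 [0.4569 0.2283 0.1451] [0.85 0.11 2.91] 20.22
[259 160]
```

View pics/c10.png

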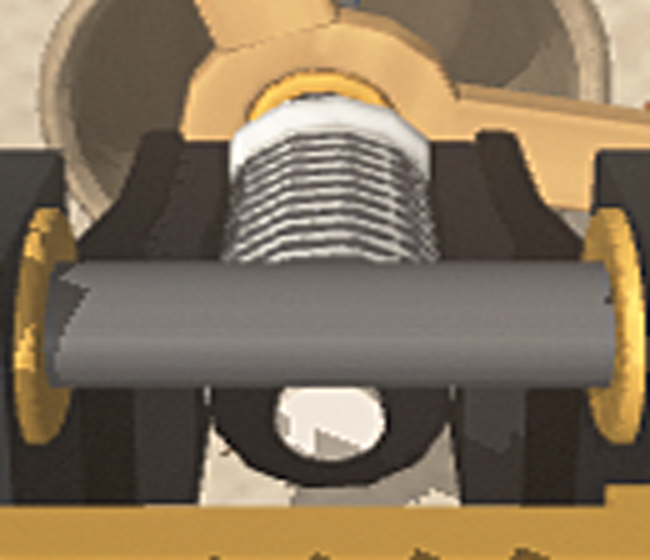

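View pics/c11.png

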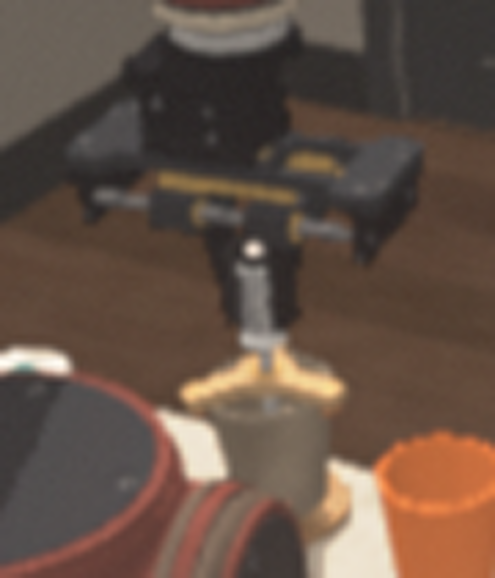

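```bash
python3 - <<'E'
from station import r
from h import *
x,y=.4568,.2283
def ff(n=20):
    a=[]
    for _ in range(n): r.hold(.02);a.append(r.read_force())
    return np.mean(a,0)
b=np.array([-.11,-.1,-1.45])
for z in (.144,.143):
    s=r.line_to([x,y,z],rate=.015); r.hold(.2)
    d=ff()-b; print(z,r.read_ee_pos().round(4),d.round(2),round(r.read_time(),2),r.read_finger_gap())
    if d[2]>4.3: break
snap(r,"wrist","wb6");snap(r,"scene","sb6");snap(r,"top","tb6")
im=cv2.imread("pics/wb6.png");cv2.imwrite("pics/c12.png",cv2.resize(im[170:340,250:380],None,fx=5,fy=3.5,interpolation=cv2.INTER_CUBIC))
im=cv2.imread("pics/sb6.png");cv2.imwrite("pics/c13.png",cv2.resize(im[140:240,220:300],None,fx=6,fy=6,interpolation=cv2.INTER_CUBIC))
E
```

```text
0.144 [0.4568 0.2283 0.144 ] [0.46 0.18 3.36] 21.1 0.02059984344088811
0.143 [0.4568 0.2283 0.143 ] [0.44 0.24 3.91] 21.88 0.020547140541469836
```

View pics/c12.png

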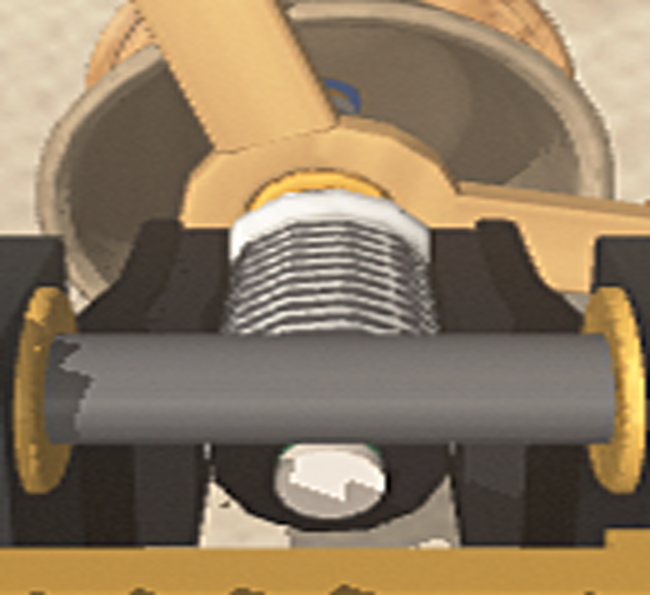

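View pics/c13.png

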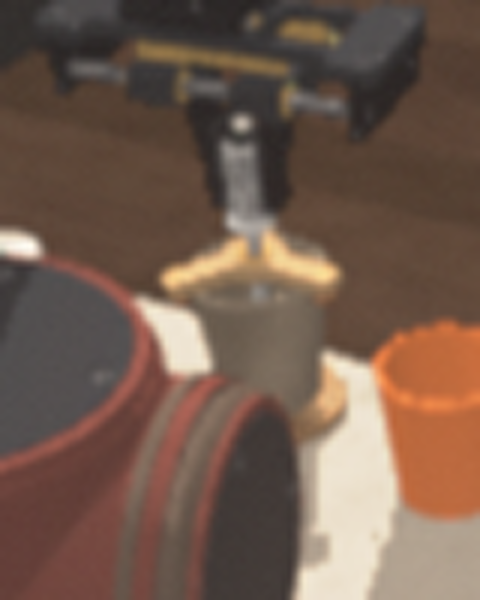

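```bash
python3 - <<'E'
from station import r
from h import *
b1=load("wb1");b6=load("wb6");im=cv2.imread("pics/wb6.png")
a=cv2.resize(im[135:285,240:420],None,fx=4,fy=4,interpolation=cv2.INTER_CUBIC)
# points in wb1 crop c4: arm corner right (675,295), hub/arm junctions (320,157),(428,250)
for c in [(675,295),(320,157),(428,250),(219,192)]:
    p=atz(b1,265+c[0]/6-.42,100+c[1]/6-.42,.103);q=(proj(b6,p)-[240,135]+.4)*4
    cv2.drawMarker(a,tuple(int(v) for v in q),(0,0,255),cv2.MARKER_CROSS,12,1)
cv2.imwrite("pics/c14.png",a)
r.hold(.5);print(r.read_ee_pos(),[np.round(r.read_force(),2) for _ in range(2)],r.read_time())
E
```

```text
[0.45679572 0.22830487 0.14300453] [array([0.59, 0.01, 3.35]), array([0.59, 0.01, 3.35])] 22.5333
```

View pics/c14.png

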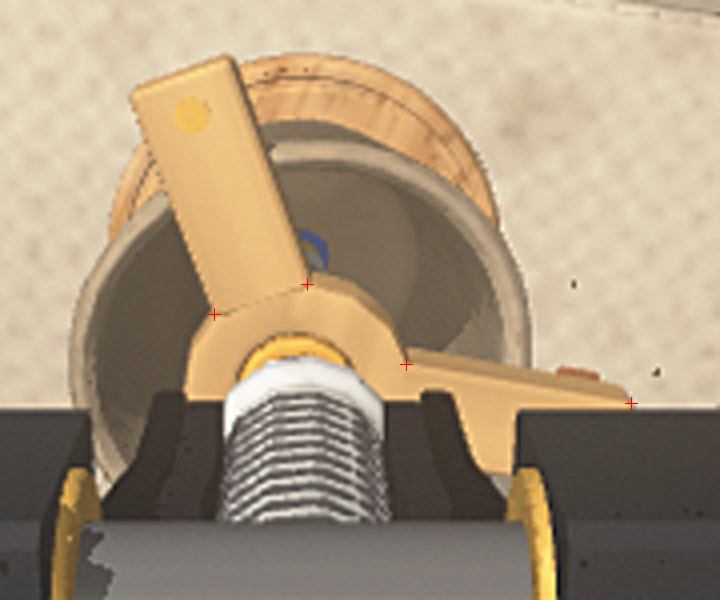

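The four bridge points seen before contact fall on the same features now, so the bridge has not moved. The tip sits inside the blue dot and green shows on the pin.

```bash
python3 -c "
from station import r
r.sign_off(); print(r.read_time(), r.read_ee_pos())"
```

```text
the job is handed in; nothing more can be done
the job is handed in; nothing more can be done
```

I lifted the gauge out of the rack and passed its stem down through the brass-ringed bridge hole. Its tip is on the blue dot in the grey-brown beaker, and I handed the job in at about 22.5 s with the gauge still gripped and pressing.

Last checks:
- **Pressing:** the average force was about 3.9 N and the travel after contact about 5.5 mm, which is mid-green. In the wrist picture, green just shows under the white top of the pin and no red shows.
- **Tip on the dot:** the tip shows inside the blue dot in the wrist picture, though the bridge hides part of the dot.
- **Upright and clear:** the tool pointed straight down, and sideways force stayed near 0.5 N.
- **Bridge:** it matches its position from before contact to within about a pixel.
- **Jars, clay lump and beaker:** I did not re-measure these; I felt no unexpected contact during the moves.

One check disagreed: a last single force reading came to about 4.8 N against the 3.9 N average. I took it as sensor noise because the arm's position had not changed; even taken at face value it is about 7.6 mm, still short of red.

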